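# Find where the damp-box lid binds and back it off

## Task

Dried clay in the track makes the lid of the wooden damp box bind somewhere on its way shut. Holding the blue handle, slide the lid gently towards closed, letting its steel pusher carry the orange marker along the track, until you clearly feel it bind; lean on it there lightly for a moment without forcing it. Then draw the lid back so that its pusher stands about 40 mm from the marker, leave the marker where it was pushed (never touch it yourself), and let go, disturbing nothing else.

Things in the scene. Friction and masses are not known exactly. Their poses are not given: they have to be found in the camera images.
- damp_box: Wooden damp box fixed on the table, outside 240 mm (its x) by 460 mm (its y) by 100 mm high, open at the top apart from the sliding lid. Origin at the centre of its underside. The lid slides along the box's y axis; +y is the closing direction.
- track: Covered aluminium track on the box's far (+x) side, 460 mm long, top 124 mm above the table. Same frame as damp_box. Inside, out of sight, a springy lump of dried clay blocks the lid's tongue, 20 to 105 mm (+y) beyond the marker's starting place. From first touch its push on the lid grows 2 N per mm: clearly felt above 5 N held 0.3 s, forced above 18 N (on top of free sliding).
- lid: Plywood sliding lid, 190 by 240 mm (along y), 10 mm thick, about 0.45 kg (varies), its top 111 mm above the table. It moves only along the box's y, 200 mm in all, and stays where it is left. Origin at the centre of its underside; axes as the box's. Free sliding takes about 2 N (up to 3 N if quick); the marker adds about 1 N once pushed.
- lid_handle (a point): Point to grip: middle of the blue upright handle bar at the centre of the lid, 140 mm above the table. The bar is 80 mm long (across the track, along the box's x), 16 mm thick (along the box's y, the sliding direction) and 50 mm tall, standing on the lid's top (111 to 161 mm above the table).
- lid_pusher (a point): Middle of the front (+y) face of the small steel pusher arm at the lid's leading (+y) edge; it reaches 42 mm across, over the track, and meets the marker's -y face. It lies 111 mm along +x and 120 mm along +y from the lid's centre, so 120 mm ahead of the handle bar's middle along the box's y.
- marker: Orange plastic marker riding on the track's top, 28 mm across, 18 mm long (along y) and 27 mm tall; it moves only along the box's y and stays where it is pushed. Origin at the bottom of its -y face (the face that the pusher meets), on the track's top; axes as the damp box's. At the start it stands 15 to 90 mm ahead (+y) of the pusher.
- tape_roll: Roll of paper tape, 56 mm across, 24 mm high: leave alone.
- candle_jar: Glass jar with red candle, 72 mm across, 62 mm high: leave alone.
- phone_wallet: Dark teal phone wallet, 160 by 85 by 16 mm, on the sketchbook: leave alone.
- clay_knife: Wooden-handled clay spatula, 200 mm long, lying flat: leave alone.
- bowl_a: Fired clay bowl, 84 mm across, 50 mm high, inside the damp box: leave alone.
- bowl_b: Fired clay bowl like bowl_a, inside the damp box: leave alone.

How it is judged (in metres and radians):
On the way:
1. the lid, with its pusher against the marker (within 4 mm), leans on the tight spot with more than 5 N for 0.3 s (contact force between lid and track above 5 N and y of lid_pusher in the frame of marker above -0.004 m), for 0.3 s.
At the end, for the whole second after the job is handed in: The lid rests, let go, with its pusher's front face 25 to 55 mm short of the marker's -y face (about 40 mm), clear of the tight spot; the marker rests where the lid pushed it (y of lid_pusher in the frame of marker between -0.055 and -0.025 m and linear speed of each of lid, marker below 0.005 m/s and contact force between lid and track below 0.5 N); the robot touches nothing.
It fails at once if the lid is forced against the tight spot with more than 18 N (contact force between lid and track above 18 N).
It fails at once if the robot touches the marker (contact force between any of the fingers, the arm and marker above 0.3 N).
It fails at once if a bystander is moved by more than 25 mm (distance of any of tape_roll, candle_jar, phone_wallet, clay_knife, bowl_a, bowl_b from where it was at the start of the episode above 0.025 m).
It also fails if it takes over 66 s, if anything falls off the work surface, if the arm or the gripper's body presses on something with over 40 N, if the wrist force passes 120 N, or if a joint passes its speed limit or range.

## Robot

A 7-joint arm with a two-finger parallel gripper is mounted at the origin on the work surface. World frame = base frame: x ahead of the robot, y to its left, z up, the work surface at z = 0. Lengths are in mm, angles in rad, forces in N, time in s.
With the tool pointing down it reaches from about 400 to 875 mm from the base axis. Payload 4.4 kg.
Tool frame: the origin (TCP) lies at the very end of the fingers, on their centre line; the grasp point (between the pads) lies 19 mm behind it; z points along the fingers, y is the line along which they close (so a half turn about z gives the same grasp; the last joint's range is limited). The gripper opens to 85 mm and grips with 20 to 120 N. Pads are 22 mm wide; open, the fingers measure 114 mm over their backs; the gripper's body (76 mm by 85 mm) begins 54 mm behind the grasp point. The pads swing forward as they close: fully open they stand 13 mm farther back than shut.
Start: joints at [1.071, 0.628, 0.038, 1.517, -0.027, 0.996, -0.02], TCP at [273.237, -589.796, 231.313] pointing down, gripper open.
Joint ranges: [-3.06, 3.06], [-0.37, 2.12], [-1.25, 1.32], [0.18, 2.47], [-1.1, 4.24], [0.23, 1.98], [-2.94, 2.94]. Speed limits (rad/s): [2.57, 2.57, 3.14, 3.14, 3.14, 3.14, 3.14].

## Interface

Orientations are given as [roll, pitch, yaw] about the fixed x, y, z axes, in that order (R = Rz(yaw) Ry(pitch) Rx(roll)).
In Python, from cell import read_state, get_image, camera_info, finish_job gives the robot as it stands.
- The arm moves only by the tool play_rows, never from a script. Its argument "deltas" is one flat list of numbers, 7 for each row, row after row: the shift along the tool's x, y, z in mm, then the turn, a rotation vector about the tool's x, y, z in rad, then the opening, from 0 (shut) to 1 (fully open). In form: [dx, dy, dz, ax, ay, az, grip, dx, dy, dz, ax, ay, az, grip, ...]. A call has 1 to 10 rows; each row is the pose to reach, as a shift and turn from the pose commanded when the call began, along the tool's axes at that moment; what a row does not reach only later rows make up. A row lasts 1/8 s, in which the tool goes at most 62.5 mm and 10.7 degrees, less where a joint would pass 70% of its speed; a pose out of reach is approached as far as the arm can. A call with a gripper value outside its range is refused whole. The fingers move at their own pace and stop on an object; the grip force is fixed at half the most. Time passes only in rows, so rows that repeat a pose let the fingers close. It gives the time, the measured TCP pose, the force, the opening and the grip force at its end, in the units of the state.
- read_state(): the state, without advancing time (a new reading comes with each control period).
- get_image(name): name is "side" or "top" or "wrist"; returns the picture (420x560x3 uint8, red, green, blue); there is no depth.
- camera_info(name): a dict with "fx", "fy", "cx", "cy" (pixels), "T" (4x4, takes a point from camera to world coordinates). Camera axes: x right, y down, z forward; pixel columns grow to the right and rows downward; lengths in mm; the calibration is good to about 2 mm. A picture is of the moment at which its call begins: read the wrist's pose just before it. camera_info takes no time and is no camera call; for the wrist camera it gives the pose at the moment of the call.
- finish_job(): hands the job in; it is judged then, once.
The state is a dict: "clock": time; "qpos": joint angles; "qd": joint speeds; "tau": joint torques, N m; "eef_pos": TCP position; "tool_rot": TCP orientation; "force": force on the tool from outside, world axes, zero at the start; "torque": the same for the moment, N m; "width": finger opening in mm; "gripper_force": force on a finger pad.
Only numpy, scipy, OpenCV 4.12 (cv2) and the standard library are available. Lean on these libraries where they do the work, as an engineer would, in place of code of your own. Each camera call takes 0.05 s, during which the arm holds its last target. There are 200 camera calls.

## Working session

There is one attempt and no reset: what is moved stays moved. The work goes in short steps, Python scripts to look and compute and a tool call to move; the robot and the scene stay as the last step left them, time stands still between calls to the robot, and variables do not carry over. Pictures are saved under pics/ and viewed, at most 10 in all, crops included, and the job is handed in when it is done.

Besides the shell and the picture viewer there is one more tool, called after ">>>" as name(argument=value, ...) on one line, values as JSON. play_rows: Moves the arm, as the interface text tells. Its arguments: {"type":"object","properties":{"deltas":{"type":"array"}},"required":["deltas"]}

```bash
mkdir -p pics; python3 - <<'E'
from cell import *
import cv2
for n in("top","side"):
    cv2.imwrite(f"pics/{n}0.png",get_image(n)[:,:,::-1])
    print(n,{k:(v if k!="T" else [[round(float(x),3) for x in r] for r in v]) for k,v in camera_info(n).items()})
s=read_state();print(s)
E
```

```text
top {'fx': 410.1091273064019, 'fy': 410.1091273064019, 'cx': 286.72648308439005, 'cy': 207.55326137494222, 'T': [[0.014, -0.987, 0.158, 289.922], [-1.0, -0.012, 0.017, 50.036], [-0.015, -0.159, -0.987, 1454.942], [0.0, 0.0, 0.0, 1.0]]}
side {'fx': 460.96931354498054, 'fy': 460.96931354498054, 'cx': 272.8382692932437, 'cy': 213.3216216785024, 'T': [[-0.989, -0.103, 0.108, 343.121], [-0.149, 0.736, -0.66, 1008.513], [-0.011, -0.669, -0.743, 1205.821], [0.0, 0.0, 0.0, 1.0]]}
{'clock': 0.1, 'qpos': array([ 1.07122205,  0.62922196,  0.03845107,  1.51824793, -0.02698442,
        0.99630842, -0.01997116]), 'qd': array([ 0.00028317, -0.00201904, -0.00212028, -0.00189515, -0.00073103,
       -0.00061059,  0.00062348]), 'tau': array([ 1.82552678e-03, -5.64539945e+01,  1.22995343e+00, -1.93974620e+01,
        1.12611821e-02,  5.42805632e-03,  5.69507193e-06]), 'eef_pos': array([ 272.98429212, -589.29333917,  230.50811566]), 'tool_rot': array([-3.13992542e+00,  3.13933479e-05,  4.33806976e-01]), 'force': array([ 0.51450032, -0.48777171,  0.83987058]), 'torque': array([ 0.06421502, -0.06086922, -0.00231153]), 'gripper_force': 0.0, 'width': 85.18092619710072}
```

View pics/top0.png

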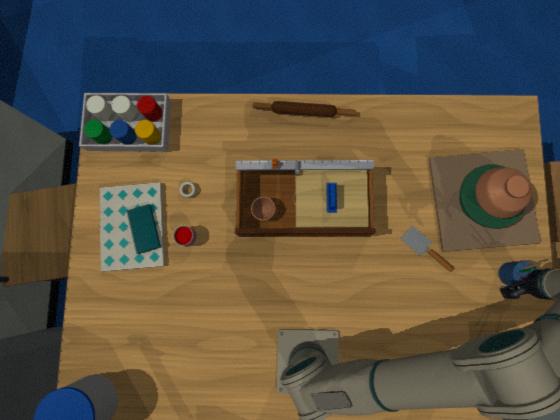

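View pics/side0.png

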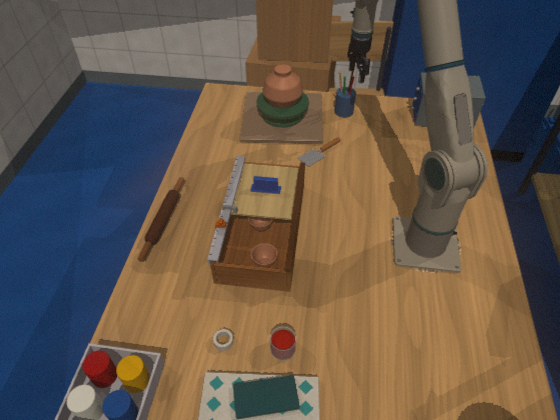

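The top view shows the handle near (332,197), the pusher near (298,165) and the marker at (275,163). The track runs along row ~165 from column 237 to 374, so closing is to the left, which is world +y.

```bash
cat > h.py <<'E'
import numpy as np, cv2
from cell import *
def ray(n,u,v,z):
    c=camera_info(n);T=np.array(c["T"]);d=T[:3,:3]@[(u-c["cx"])/c["fx"],(v-c["cy"])/c["fy"],1];o=T[:3,3]
    return o+d*(z-o[2])/d[2]
def seg(im,lo,hi,box):
    h=cv2.cvtColor(im,cv2.COLOR_RGB2HSV);m=cv2.inRange(h,lo,hi);k=np.zeros_like(m);x0,y0,x1,y1=box;k[y0:y1,x0:x1]=m[y0:y1,x0:x1]
    ys,xs=np.nonzero(k);return xs,ys
E
python3 - <<'E'
from h import *
im=cv2.imread("pics/top0.png")[:,:,::-1].copy()
for nm,lo,hi,b,z in(("handle",(105,120,50),(130,255,255),(310,175,350,220),150),("marker",(3,170,120),(16,255,255),(260,152,290,172),145)):
    xs,ys=seg(im,lo,hi,b);print(nm,len(xs),xs.mean(),ys.mean(),xs.min(),xs.max(),ys.min(),ys.max(),ray("top",xs.mean(),ys.mean(),z).round(1))
    r=cv2.minAreaRect(np.c_[xs,ys].astype(np.float32));print(r)
# track/box corners
for u,v,z in((236.5,165,124),(374,165,124),(237,236,100),(374,235,100),(298,167,124)): print(ray("top",u,v,z).round(1))
c=cv2.resize(im[140:250,220:390],None,fx=4.6,fy=4.6,interpolation=cv2.INTER_CUBIC);cv2.imwrite("pics/c0.png",c[:,:,::-1])
E
```

```text
handle 277 331.32129963898916 197.28519855595667 327 336 183 211 [534.5 -71.4 150. ]
((331.5, 197.0), (28.0, 9.0), 90.0)
marker 26 274.61538461538464 161.46153846153845 272 277 158 166 [653.4 114.4 145. ]
((274.5, 162.0), (5.0, 8.0), -0.0)
[645.7 242.9 124. ]
[ 650.4 -216.2  124. ]
[409.7 236.5 100. ]
[ 418.9 -216.4  100. ]
[640.9  36.9 124. ]
```

View pics/c0.png

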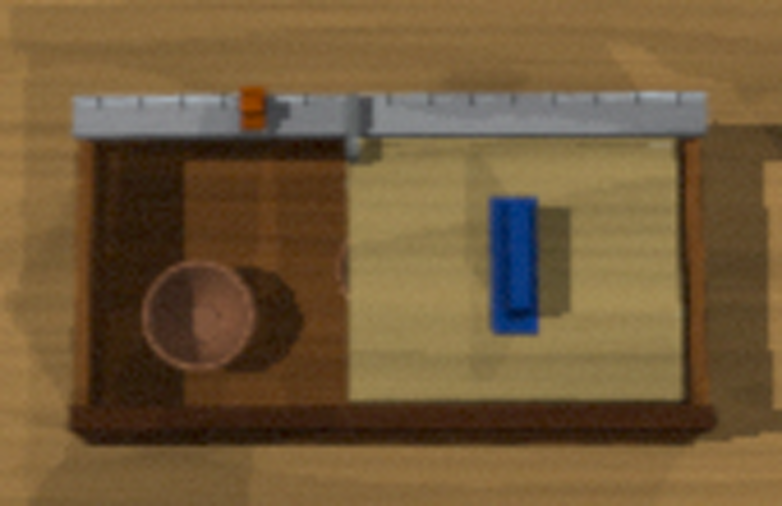

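>>> play_rows(deltas=[23, -18, 0, 0, 0, 0.02, 1, 70, -55, 0, 0, 0, 0.065, 1, 120, -95, 0, 0, 0, 0.11, 1, 170, -134, 0, 0, 0, 0.155, 1, 220, -174, 0, 0, 0, 0.2, 1, 270, -213, 0, 0, 0, 0.25, 1, 320, -253, 0, 0, 0, 0.295, 1, 370, -292, 0, 0, 0, 0.34, 1, 415, -328, 0, 0, 0, 0.385, 1, 440, -348, 0, 0, 0, 0.419, 1])

```text
clock: 1.35
eef_pos: [527.3, -84.9, 231.0]
tool_rot: [-3.14, 0.0, 0.018]
force: [-0.2, -0.4, -0.7]
width: 85.7
gripper_force: 0.0
```

>>> play_rows(deltas=[15, -4, 0, 0, 0, 0, 1, 15, -4, 0, 0, 0, 0, 1, 15, -4, 0, 0, 0, 0, 1])

```text
clock: 1.72
eef_pos: [540.2, -87.0, 231.1]
tool_rot: [3.141, 0.001, 0.012]
force: [-0.7, -0.3, 0.1]
width: 85.0
gripper_force: 0.0
```

```bash
python3 - <<'E'
from h import *
s=read_state();print(s["clock"],s["eef_pos"],s["tool_rot"],s["force"])
im=get_image("wrist");cv2.imwrite("pics/w0.png",im[:,:,::-1])
c=camera_info("wrist");print(c)
xs,ys=seg(im,(105,120,50),(130,255,255),(0,0,560,420));print(len(xs),cv2.minAreaRect(np.c_[xs,ys].astype(np.float32)))
E
```

```text
1.725 [540.20731929 -87.04688853 231.12304024] [3.14065549e+00 1.14781447e-03 1.19288249e-02] [-0.66632861 -0.30451222  0.14171387]
{'fx': 356.61948797852835, 'fy': 356.61948797852835, 'cx': 289.28692520106233, 'cy': 208.26766622121434, 'T': array([[ 1.20376688e-02, -9.61119417e-01, -2.75870552e-01,
         6.10370725e+02],
       [-9.99927544e-01, -1.15805535e-02, -3.28596794e-03,
        -8.48271912e+01],
       [-3.65261051e-05,  2.75890119e-01, -9.61189181e-01,
         3.73865343e+02],
       [ 0.00000000e+00,  0.00000000e+00,  0.00000000e+00,
         1.00000000e+00]])}
5079 ((268.9999694824219, 202.49996948242188), (138.99996948242188, 43.99999237060547), 90.0)
```

View pics/w0.png

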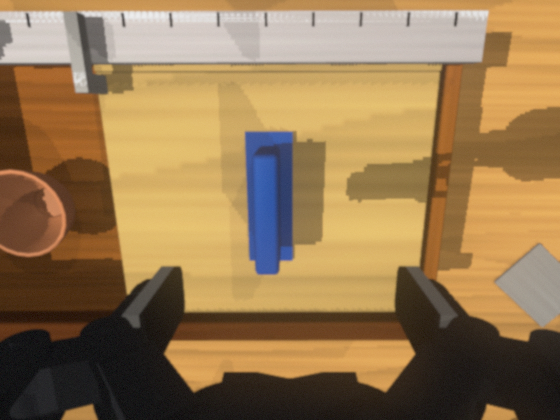

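The wrist view shows the bar's top face at columns 253–279 and rows 150–273, standing on a wider flange. The pusher's front face is near column 70.

```bash
python3 - <<'E'
from h import *
for u,v,z in((253,200,161),(279,200,161),(265,151,161),(267,273,161),(246,200,113),(294,200,113),(0,65,124),(484,62,124),(71,80,124),(75,92,111)): print((u,v),ray("wrist",u,v,z).round(1))
E
```

```text
(253, 200) [554.3 -63.1 161. ]
(279, 200) [554.5 -79.1 161. ]
(265, 151) [584.5 -70.7 161. ]
(267, 273) [505.  -71.5 161. ]
(246, 200) [541.6 -52.9 113. ]
(294, 200) [542.  -89.2 113. ]
(0, 65) [633.8 104.6 124. ]
(484, 62) [ 639.4 -211.5  124. ]
(71, 80) [625.1  59.6 124. ]
(75, 92) [617.9  65.6 111. ]
```

>>> play_rows(deltas=[2, -8, 10, 0, 0, 0, 1, 5, -16, 30, 0, 0, 0, 1, 5, -16, 55, 0, 0, 0, 1, 5, -16, 80, 0, 0, 0, 1, 5, -16, 98, 0, 0, 0, 1, 5, -16, 107, 0, 0, 0, 1, 5, -16, 107, 0, 0, 0, 0.7, 5, -16, 107, 0, 0, 0, 0.5, 5, -16, 107, 0, 0, 0, 0.4, 5, -16, 107, 0, 0, 0, 0.4])

```text
clock: 3.02
eef_pos: [546.2, -68.8, 124.8]
tool_rot: [3.142, -0.001, 0.015]
force: [-0.4, 0.0, 0.7]
width: 34.3
gripper_force: 0.0
```

>>> play_rows(deltas=[0, 0, 0, 0, 0, 0, 0.3, 0, 0, 0, 0, 0, 0, 0.25, 0, 0, 0, 0, 0, 0, 0.2, 0, 0, 0, 0, 0, 0, 0.15, 0, 0, 0, 0, 0, 0, 0.1, 0, 0, 0, 0, 0, 0, 0, 0, 0, 0, 0, 0, 0, 0, 0, 0, 0, 0, 0, 0, 0])

```text
clock: 4.03
eef_pos: [546.1, -68.9, 124.6]
tool_rot: [3.141, -0.0, 0.015]
force: [-0.5, -2.3, 5.5]
width: 15.5
gripper_force: 58.7
```

```bash
python3 - <<'E'
from h import *
s=read_state();print(s["clock"],s["eef_pos"],s["tool_rot"],s["force"],s["width"],s["gripper_force"])
im=get_image("top");cv2.imwrite("pics/top1.png",im[:,:,::-1])
xs,ys=seg(im,(3,170,120),(16,255,255),(240,150,300,172));print(len(xs),xs.mean(),ray("top",xs.mean(),ys.mean(),145))
E
```

```text
4.025 [546.0647951  -68.93605489 124.58829986] [ 3.14145096e+00 -4.23399753e-04  1.46155339e-02] [-0.52450418 -2.2581581   5.52607476] 15.4610691801794 58.74298453330994
41 274.4634146341463 [649.96898351 114.79018043 145.        ]
```

Gripped at width 15.5 mm. The pusher is about 55 mm short of the marker. I'll slide 60 mm freely, since the earliest lump contact is at about 75 mm.

>>> play_rows(deltas=[0, -3, 0, 0, 0, 0, 0, 0, -8, 0, 0, 0, 0, 0, 0, -14, 0, 0, 0, 0, 0, 0, -20, 0, 0, 0, 0, 0, 0, -25, 0, 0, 0, 0, 0, 0, -30, 0, 0, 0, 0, 0, 0, -35, 0, 0, 0, 0, 0, 0, -38, 0, 0, 0, 0, 0, 0, -41, 0, 0, 0, 0, 0, 0, -44, 0, 0, 0, 0, 0])

```text
clock: 5.32
eef_pos: [545.4, -24.8, 124.6]
tool_rot: [3.142, -0.0, 0.015]
force: [-0.7, -1.9, 6.0]
width: 15.5
gripper_force: 58.8
```

>>> play_rows(deltas=[0, -2, 0, 0, 0, 0, 0, 0, -4, 0, 0, 0, 0, 0, 0, -6, 0, 0, 0, 0, 0, 0, -8, 0, 0, 0, 0, 0, 0, -10, 0, 0, 0, 0, 0, 0, -12, 0, 0, 0, 0, 0, 0, -14, 0, 0, 0, 0, 0, 0, -16, 0, 0, 0, 0, 0])

```text
clock: 6.32
eef_pos: [545.2, -9.2, 124.6]
tool_rot: [3.141, -0.001, 0.014]
force: [0.9, -2.7, 5.2]
width: 15.6
gripper_force: 58.8
```

```bash
python3 - <<'E'
from h import *
s=read_state();print(s["clock"],s["eef_pos"],s["force"],s["width"])
im=get_image("top")
xs,ys=seg(im,(3,170,120),(16,255,255),(240,150,300,172));print(len(xs),xs.mean(),ray("top",xs.mean(),ys.mean(),145))
im=get_image("wrist");cv2.imwrite("pics/w1.png",im[:,:,::-1])
E
```

```text
6.325 [545.24661229  -9.24508029 124.60859873] [ 0.86550998 -2.72378477  5.22824504] 15.618484805452868
40 273.45 [650.74506575 118.14690232 145.        ]
```

View pics/w1.png

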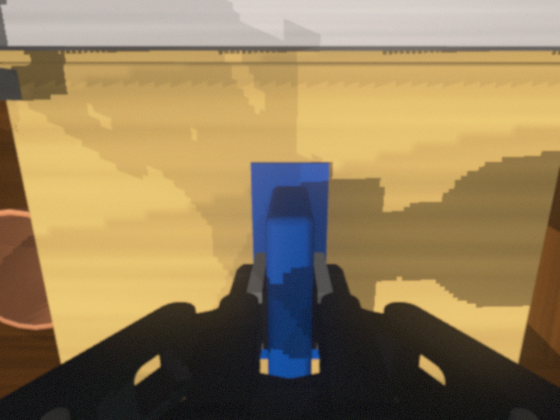

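The wrist view shows the fingers square on the handle bar, with the pusher out of frame at left. The marker has moved about 3 mm, so the pusher reached it at TCP y ≈ -12.5 and the lump can begin at TCP y ≥ 7.5.

>>> play_rows(deltas=[0, -2, 0, 0, 0, 0, 0, 0, -4, 0, 0, 0, 0, 0, 0, -6, 0, 0, 0, 0, 0, 0, -8, 0, 0, 0, 0, 0, 0, -10, 0, 0, 0, 0, 0, 0, -12, 0, 0, 0, 0, 0, 0, -14, 0, 0, 0, 0, 0])

```text
clock: 7.3
eef_pos: [545.0, 4.7, 124.6]
tool_rot: [3.141, -0.0, 0.014]
force: [-0.7, -3.6, 5.5]
width: 15.0
gripper_force: 58.8
```

>>> play_rows(deltas=[0, -2, 0, 0, 0, 0, 0, 0, -4, 0, 0, 0, 0, 0, 0, -6, 0, 0, 0, 0, 0])

```text
clock: 7.68
eef_pos: [544.9, 10.8, 124.6]
tool_rot: [3.141, -0.0, 0.014]
force: [0.1, -2.4, 3.9]
width: 15.4
gripper_force: 58.8
```

>>> play_rows(deltas=[0, -2, 0, 0, 0, 0, 0, 0, -4, 0, 0, 0, 0, 0, 0, -6, 0, 0, 0, 0, 0])

```text
clock: 8.05
eef_pos: [544.9, 16.7, 124.6]
tool_rot: [3.141, -0.001, 0.014]
force: [-0.3, -2.2, 6.2]
width: 15.6
gripper_force: 58.8
```

>>> play_rows(deltas=[0, -2, 0, 0, 0, 0, 0, 0, -4, 0, 0, 0, 0, 0, 0, -6, 0, 0, 0, 0, 0])

```text
clock: 8.43
eef_pos: [544.8, 22.7, 124.6]
tool_rot: [3.141, -0.001, 0.014]
force: [-0.2, -2.5, 5.4]
width: 14.9
gripper_force: 58.8
```

>>> play_rows(deltas=[0, -2, 0, 0, 0, 0, 0, 0, -4, 0, 0, 0, 0, 0, 0, -6, 0, 0, 0, 0, 0])

```text
clock: 8.8
eef_pos: [544.7, 28.7, 124.6]
tool_rot: [3.141, -0.001, 0.014]
force: [-0.8, -2.8, 5.2]
width: 15.3
gripper_force: 58.8
```

>>> play_rows(deltas=[0, -2, 0, 0, 0, 0, 0, 0, -4, 0, 0, 0, 0, 0, 0, -6, 0, 0, 0, 0, 0])

```text
clock: 9.18
eef_pos: [544.6, 34.8, 124.6]
tool_rot: [3.141, -0.001, 0.014]
force: [-0.0, -2.9, 4.3]
width: 15.7
gripper_force: 58.8
```

>>> play_rows(deltas=[0, -2, 0, 0, 0, 0, 0, 0, -4, 0, 0, 0, 0, 0, 0, -6, 0, 0, 0, 0, 0])

```text
clock: 9.55
eef_pos: [544.5, 40.7, 124.6]
tool_rot: [3.141, -0.001, 0.014]
force: [-1.1, -3.6, 4.9]
width: 15.6
gripper_force: 58.8
```

>>> play_rows(deltas=[0, -2, 0, 0, 0, 0, 0, 0, -4, 0, 0, 0, 0, 0, 0, -6, 0, 0, 0, 0, 0])

```text
clock: 9.93
eef_pos: [544.4, 46.7, 124.6]
tool_rot: [3.141, -0.001, 0.014]
force: [-0.6, -3.2, 5.7]
width: 15.4
gripper_force: 58.8
```

>>> play_rows(deltas=[0, -2, 0, 0, 0, 0, 0, 0, -4, 0, 0, 0, 0, 0, 0, -6, 0, 0, 0, 0, 0])

```text
clock: 10.3
eef_pos: [544.4, 52.8, 124.6]
tool_rot: [3.141, -0.001, 0.014]
force: [0.3, -2.2, 5.0]
width: 15.1
gripper_force: 58.8
```

>>> play_rows(deltas=[0, -2, 0, 0, 0, 0, 0, 0, -4, 0, 0, 0, 0, 0, 0, -6, 0, 0, 0, 0, 0])

```text
clock: 10.68
eef_pos: [544.2, 58.7, 124.6]
tool_rot: [3.141, -0.0, 0.014]
force: [0.6, -3.6, 5.8]
width: 15.2
gripper_force: 58.8
```

>>> play_rows(deltas=[0, -2, 0, 0, 0, 0, 0, 0, -4, 0, 0, 0, 0, 0, 0, -6, 0, 0, 0, 0, 0])

```text
clock: 11.05
eef_pos: [544.2, 64.7, 124.6]
tool_rot: [3.141, -0.001, 0.014]
force: [-0.4, -2.0, 5.1]
width: 15.2
gripper_force: 58.8
```

>>> play_rows(deltas=[0, -2, 0, 0, 0, 0, 0, 0, -4, 0, 0, 0, 0, 0, 0, -6, 0, 0, 0, 0, 0])

```text
clock: 11.42
eef_pos: [544.1, 70.8, 124.6]
tool_rot: [3.141, -0.001, 0.014]
force: [-0.5, -3.9, 5.1]
width: 15.5
gripper_force: 58.8
```

>>> play_rows(deltas=[0, -2, 0, 0, 0, 0, 0, 0, -4, 0, 0, 0, 0, 0])

```text
clock: 11.68
eef_pos: [544.0, 74.7, 124.6]
tool_rot: [3.141, -0.001, 0.014]
force: [0.2, -4.0, 7.1]
width: 15.6
gripper_force: 58.8
```

>>> play_rows(deltas=[0, -2, 0, 0, 0, 0, 0, 0, -4, 0, 0, 0, 0, 0])

```text
clock: 11.92
eef_pos: [544.0, 78.7, 124.6]
tool_rot: [3.141, -0.001, 0.014]
force: [-1.0, -4.2, 5.8]
width: 15.4
gripper_force: 58.8
```

>>> play_rows(deltas=[0, -2, 0, 0, 0, 0, 0, 0, -4, 0, 0, 0, 0, 0])

```text
clock: 12.18
eef_pos: [544.0, 81.1, 124.6]
tool_rot: [3.139, -0.001, 0.014]
force: [0.4, -7.5, 5.6]
width: 15.4
gripper_force: 58.8
```

Force jumped and the arm lags, so this is the bind. I'll creep on 2 mm and hold.

>>> play_rows(deltas=[0, -1, 0, 0, 0, 0, 0, 0, -2, 0, 0, 0, 0, 0, 0, -2, 0, 0, 0, 0, 0])

```text
clock: 12.55
eef_pos: [543.9, 82.1, 124.6]
tool_rot: [3.138, -0.0, 0.013]
force: [0.0, -8.7, 6.3]
width: 15.7
gripper_force: 58.9
```

>>> play_rows(deltas=[0, -1, 0, 0, 0, 0, 0, 0, -2, 0, 0, 0, 0, 0, 0, -3, 0, 0, 0, 0, 0, 0, -3, 0, 0, 0, 0, 0])

```text
clock: 13.05
eef_pos: [543.9, 83.7, 124.6]
tool_rot: [3.137, -0.0, 0.012]
force: [-0.3, -11.6, 5.8]
width: 15.3
gripper_force: 58.9
```

>>> play_rows(deltas=[0, -0.5, 0, 0, 0, 0, 0, 0, -1, 0, 0, 0, 0, 0, 0, -1, 0, 0, 0, 0, 0, 0, -1, 0, 0, 0, 0, 0, 0, -1, 0, 0, 0, 0, 0, 0, -1, 0, 0, 0, 0, 0, 0, -1, 0, 0, 0, 0, 0, 0, -1, 0, 0, 0, 0, 0])

```text
clock: 14.05
eef_pos: [543.9, 84.1, 124.6]
tool_rot: [3.136, -0.0, 0.012]
force: [0.3, -13.2, 6.2]
width: 15.3
gripper_force: 58.8
```

```bash
python3 - <<'E'
from h import *
s=read_state();print(s["clock"],s["eef_pos"],s["force"],s["width"])
im=get_image("top");cv2.imwrite("pics/top2.png",cv2.resize(im[140:250,220:390],None,fx=4.6,fy=4.6,interpolation=cv2.INTER_CUBIC)[:,:,::-1])
xs,ys=seg(im,(3,170,120),(16,255,255),(225,150,300,172));print(len(xs),xs.mean(),ray("top",xs.mean(),ys.mean(),145))
E
```

```text
14.05 [543.88260596  84.06953935 124.60988121] [  0.25290667 -13.20812703   6.19802628] 15.28527673283165
36 245.25 [648.77348484 211.19638919 145.        ]
```

View pics/top2.png

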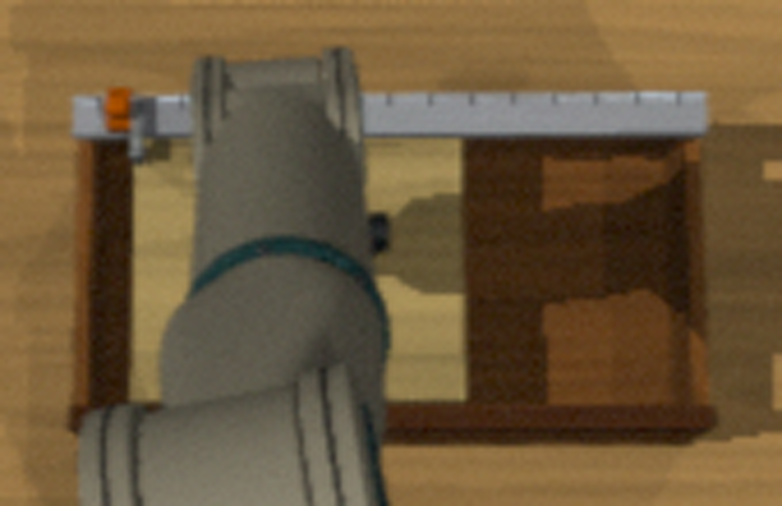

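The crop shows the pusher against the marker (crop about (135,105)). The marker has moved 97 mm, which is within the lump range, and the lean is about 10 N for 1 s. Now I'll draw back to TCP y ≈ 44.

>>> play_rows(deltas=[0, 2, 0, 0, 0, 0, 0, 0, 5, 0, 0, 0, 0, 0, 0, 10, 0, 0, 0, 0, 0, 0, 16, 0, 0, 0, 0, 0, 0, 22, 0, 0, 0, 0, 0, 0, 28, 0, 0, 0, 0, 0, 0, 34, 0, 0, 0, 0, 0, 0, 39, 0, 0, 0, 0, 0, 0, 42, 0, 0, 0, 0, 0, 0, 44.5, 0, 0, 0, 0, 0])

```text
clock: 15.35
eef_pos: [544.5, 46.5, 124.6]
tool_rot: [-3.139, -0.001, 0.016]
force: [0.3, 1.4, 5.2]
width: 15.3
gripper_force: 59.2
```

>>> play_rows(deltas=[0, 0, 0, 0, 0, 0, 0, 0, 0, 0, 0, 0, 0, 0, 0, 0, 0, 0, 0, 0, 0])

```text
clock: 15.72
eef_pos: [544.5, 46.1, 124.6]
tool_rot: [-3.14, -0.001, 0.015]
force: [-0.4, 0.7, 5.3]
width: 15.6
gripper_force: 59.2
```

```bash
python3 - <<'E'
from h import *
s=read_state();print(s["clock"],s["eef_pos"],s["force"],s["width"])
im=get_image("top");cv2.imwrite("pics/top3.png",cv2.resize(im[140:250,220:390],None,fx=4.6,fy=4.6,interpolation=cv2.INTER_CUBIC)[:,:,::-1])
xs,ys=seg(im,(3,170,120),(16,255,255),(225,150,300,172));print(len(xs),xs.mean(),ray("top",xs.mean(),ys.mean(),145))
E
```

```text
15.725 [544.48049343  46.07025078 124.60529647] [-0.40201143  0.6559557   5.31221433] 15.565043684809025
38 245.26315789473685 [648.68942806 211.1503638  145.        ]
```

View pics/top3.png

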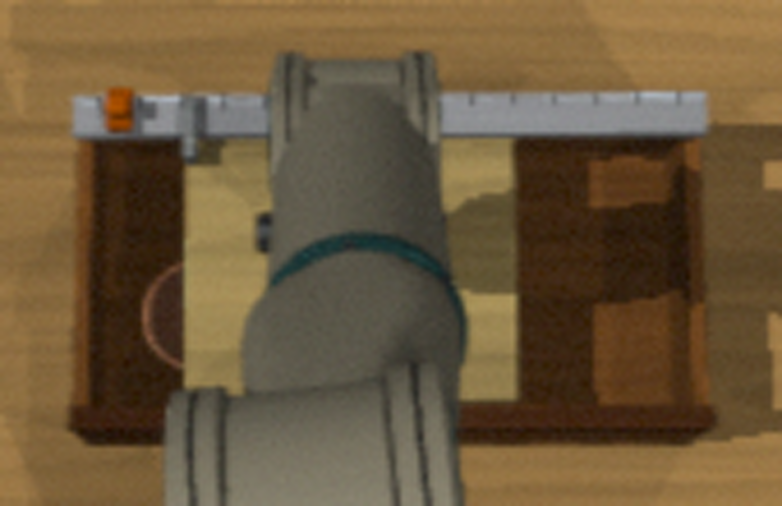

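The marker is still at 211 mm and the gap is about 38 mm. I'll release and rise.

>>> play_rows(deltas=[0, 1, 0, 0, 0, 0, 0, 0, 2, 0, 0, 0, 0, 0, 0, 2, 0, 0, 0, 0, 0.1, 0, 2, 0, 0, 0, 0, 0.3, 0, 2, 0, 0, 0, 0, 0.5, 0, 2, 0, 0, 0, 0, 0.6, 0, 2, 0, 0, 0, 0, 0.6, 0, 2, 0, 0, 0, 0, 0.6, 0, 2, 0, 0, 0, 0, 0.6])

```text
clock: 16.9
eef_pos: [544.3, 42.6, 124.3]
tool_rot: [3.142, -0.0, 0.015]
force: [0.1, -0.2, -0.0]
width: 51.3
gripper_force: 0.0
```

>>> play_rows(deltas=[0, 0, -5, 0, 0, 0, 0.6, 0, 0, -15, 0, 0, 0, 0.6, 0, 0, -30, 0, 0, 0, 0.6, 0, 0, -50, 0, 0, 0, 0.6, 0, 0, -75, 0, 0, 0, 0.6, 0, 0, -95, 0, 0, 0, 0.6, 0, 0, -110, 0, 0, 0, 0.6, 0, 0, -115, 0, 0, 0, 0.6, 0, 0, -115, 0, 0, 0, 0.6])

```text
clock: 18.02
eef_pos: [544.2, 42.7, 239.4]
tool_rot: [-3.142, -0.0, 0.015]
force: [-0.3, 0.4, -0.1]
width: 51.2
gripper_force: 0.0
```

```bash
python3 - <<'E'
from h import *
s=read_state();print(s["clock"],s["eef_pos"],s["force"],s["width"])
im=get_image("top");cv2.imwrite("pics/top4.png",im[:,:,::-1])
xs,ys=seg(im,(3,170,120),(16,255,255),(225,150,300,172));print(len(xs),xs.mean(),ray("top",xs.mean(),ys.mean(),145))
im=get_image("wrist");cv2.imwrite("pics/w4.png",im[:,:,::-1])
E
```

```text
18.025 [544.17747955  42.709283   239.40339141] [-0.25659441  0.44363949 -0.06733483] 51.16875697129703
38 245.26315789473685 [649.22626257 211.16659466 145.        ]
```

View pics/w4.png

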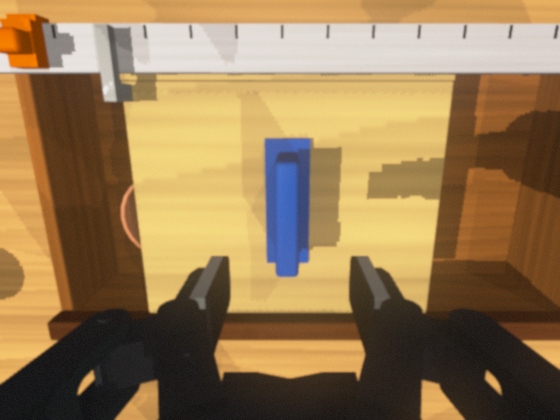

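Fingers are clear of the handle. The marker's -y face is near column 48 and the pusher's front face near columns 96–101. I'll check the gap.

```bash
python3 - <<'E'
from h import *
for u,v,z in((49,66,124),(48,66,124),(42,15,151),(101,70,124),(94,27,135),(104,100,111),(275,210,161),(299,210,161)): print((u,v),ray("wrist",u,v,z).round(1))
E
```

```text
(49, 66) [637.3 207.3 124. ]
(48, 66) [637.3 208.  124. ]
(42, 15) [662.6 189.6 151. ]
(101, 70) [635.3 172.6 124. ]
(94, 27) [659.6 168.2 135. ]
(104, 100) [616.  179.6 111. ]
(275, 210) [549.4  53.3 161. ]
(299, 210) [549.6  37.8 161. ]
```

```bash
python3 -c "from cell import *;print(finish_job())"
```

```text
the job is handed in; nothing more can be done
None
```

I slid the lid until it bound, leaned on it at about 10 N for 1 s, then drew it back and let go, leaving the pusher about 35–38 mm short of the marker; the job is handed in, but no verdict was returned.

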